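Clear the piles at the blood-draw desk

ROBOT

A 7-joint arm with a two-finger parallel gripper is mounted at the origin on the work surface. World frame = base frame: x ahead of the robot, y to its left, z up, the work surface at z = 0. Lengths are in mm, angles in rad, forces in N, time in s.
With the tool pointing down it reaches from about 425 to 950 mm from the base axis. Payload 16.7 kg.
Tool frame: the origin (TCP) lies midway between the tips of the shut fingers; the grasp point (between the pads) lies 19 mm behind it; z points along the fingers, y is the line along which they close (so a half turn about z gives the same grasp; the last joint's range is limited). The gripper opens to 94 mm and grips with 3 to 60 N. Pads are 16 mm wide; open, the fingers measure 119 mm over their backs; the gripper's body (75 mm by 177 mm) begins 78 mm behind the grasp point.
Start: joints at [-1.365, 0.426, 0.074, 1.606, -0.034, 1.111, -0.067], TCP at [235.132, 632.683, 205.467] pointing down, gripper open.
Joint ranges: [-2.85, 2.85], [-0.5, 2.14], [-1.23, 1.37], [0.21, 2.46], [-1.02, 4.16], [0.16, 2.05], [-2.73, 2.73]. Speed limits (rad/s): [1.89, 1.89, 2.39, 2.39, 3.01, 3.01, 3.01].

INTERFACE

Orientations are given as a unit quaternion [w, x, y, z].
In Python, from cell import bot, snapshot, get_calibration, ticket, recognise, place_of, sensors gives the robot as it stands. The module is installed in compiled form; this text tells all that it offers. Calls block until the motion is done:
- bot.movep(position, orientation): joint-space move of the TCP to a pose.
- bot.move_straight(position, frame=None, max_speed=150, guard=None): straight line of the TCP; frame=None keeps the orientation; max_speed is the mean speed in mm/s. With guard (N) it stops when the force on the tool has changed by that much, and returns True; else False.
- bot.goto_joints(angles): joint-space move.
- bot.command_gripper(opening, newtons=None): opening from 0.0 (shut) to 1.0 (fully open); newtons is the grip in N (None keeps the last); returns when the fingers have stopped.
- bot.sleep(seconds).
- bot.solve_ik(position, orientation): joint angles nearest the present ones, or None.
- snapshot(name): name is "side" or "top" or "wrist"; returns (picture, depth): 400x640x3 uint8, red, green, blue; 400x640 float32, mm along the optical axis (not along the pixel's ray), 0 where there is no reading.
- get_calibration(name): a dict with "mtx" (3x3 intrinsics, pixels), "D" ([k1, k2, p1, p2, k3] as OpenCV has them; the pictures are not rectified), "xyz" and "attitude" of the camera in the world; the wrist camera has in their place "mount" (4x4, takes a point from camera to tool coordinates, whose origin is the TCP and whose axes are the flange's). Camera axes: x right, y down, z forward; pixel columns grow to the right and rows downward; lengths in mm; the calibration is good to about 2 mm. A picture is of the moment at which its call begins: read the wrist's pose just before it. get_calibration takes no time and is no camera call.
A pose or a line that the arm cannot do raises bot.MotionError and nothing moves.
- ticket.close_job(): hands the job in; it is judged then, once.
Trained networks look in the newest picture that a camera, given by its name, has taken for a name from the list of things; names that differ only in an ending like _2 or _b are one class to them, and where a whole thing is asked for, a point or a joint stands for the part that bears it (a point fixed in the world has none). Each returns a list of dicts, best first, with "score" (0 to 1); they miss things now and then, are a little off and sometimes report something else, mostly with a low value. They report only what shows in the picture. A call takes as long as a camera call. They do not tell look-alikes from the thing itself.
- recognise(camera, target): "box" ([left, top, right, bottom] in pixels, round what is visible of it).
- place_of(camera, target): "pixel" ([column, row] in pixels: a listed point, or the origin of a listed thing).
Readings, each from a call of its own:
- sensors.get_t(): time.
- sensors.get_joint_positions(): joint angles.
- sensors.get_qd(): joint speeds.
- sensors.get_joint_efforts(): joint torques, N m.
- sensors.get_tcp_pos(): TCP position.
- sensors.get_tool_rot(): TCP orientation.
- sensors.get_ft_force(): force on the tool from outside, world axes, zero at the start.
- sensors.get_ft_torque(): the same for the moment, N m.
- sensors.get_width(): opening from 0.0 (shut) to 1.0 (fully open).
- sensors.get_finger_force(): force on a finger pad.
Only numpy, scipy, OpenCV 4.12 (cv2) and the standard library are available. Lean on these libraries where they do the work, as an engineer would, in place of code of your own. Each camera call takes 0.05 s, during which the arm holds its last target. There are 200 camera calls.

TASK

Take the two piles on the desk apart, one thing at a time from the top, and lay each thing flat in the middle of its own tray: the tube rack in the long tray, the cardboard box in the squarish tray, the reader in the narrow tray, the tape roll in the larger round dish and the sample pot in the smaller one. Set everything down gently without dropping it, keep the pot upright, and leave each thing right side up, fully inside its rim.

Things in the scene. Friction and masses are not known exactly. Their poses are not given: they have to be found in the camera images.
- tube_rack: Loose white foam test-tube rack, a solid block with two rows of six dark holes (shown, not deep): 58 (x) x 136 (y) x 36 high, about 140 g. Bottom of one pile, on the table. Origin: centre of its underside; x across its short side, y along its long side, z up; yaw within about 0.35 rad of zero at the start. Sizes in mm.
- lancet_box: Loose closed cardboard box with a paper band: 64 (x) x 90 (y) x 36 high, about 160 g, rigid. Bottom of the other pile, on the table. Origin: centre of its underside; x across its short side, y along its long side, z up; yaw within about 0.35 rad of zero at the start. Sizes in mm.
- reader: Loose grey handheld tube reader with a dark screen and three white keys: 40 (x) x 110 (y) x 22 high, about 150 g. Starts lying on the tube rack or on the lancet box, with the sample pot standing on it. Origin: centre of its underside; x across its short side, y along its long side, z up; yaw within about 0.35 rad of zero at the start. Sizes in mm.
- tape_roll: Loose roll of white tape lying flat, a rigid ring: outer diameter 56, hole 30, 24 high, about 50 g. Starts on whichever of tube rack and lancet box the reader is not on. Origin: centre of its underside, on the ring's axis; any yaw. Sizes in mm.
- sample_pot: Loose closed white sample pot with a grey screw cap: body diameter 33, cap diameter 36 (the top 13), 44 high, about 50 g. Starts standing on the reader, so its underside is 58 above the table, up to 25 from the reader's middle. Must stay upright. Origin: centre of its underside; any yaw. Sizes in mm.
- tray_long: Place of the tube rack: the longest tray. It is fixed; its place and yaw vary. Origin: centre of its underside, on the table. White plastic, floor 3 mm thick, rim 3 mm thick and 8 mm high above the table, open on top. Inside 78 (x) x 156 (y); yaw within 0.2 rad of zero. Sizes in mm.
- tray_square: Place of the lancet box: the broadest tray, nearest to square. It is fixed; its place and yaw vary. Origin: centre of its underside, on the table. White plastic, floor 3 mm thick, rim 3 mm thick and 8 mm high above the table, open on top. Inside 84 (x) x 110 (y); yaw within 0.2 rad of zero. Sizes in mm.
- tray_narrow: Place of the reader: the narrow tray. It is fixed; its place and yaw vary. Origin: centre of its underside, on the table. White plastic, floor 3 mm thick, rim 3 mm thick and 8 mm high above the table, open on top. Inside 60 (x) x 130 (y); yaw within 0.2 rad of zero. Sizes in mm.
- dish_large: Place of the tape roll: the larger round dish. It is fixed; its place and yaw vary. Origin: centre of its underside, on the table. White plastic, floor 3 mm thick, rim 3 mm thick and 8 mm high above the table, open on top. Inside diameter 80. Sizes in mm.
- dish_small: Place of the sample pot: the smaller round dish. It is fixed; its place and yaw vary. Origin: centre of its underside, on the table. White plastic, floor 3 mm thick, rim 3 mm thick and 8 mm high above the table, open on top. Inside diameter 58. Sizes in mm.
Things that resemble listed ones, but are neither listed nor needed, are in the scene too. Several things have the shape of the reader; the one meant has the colours described above.

How it is judged:
By the outcome, as a careful person would: the job done as asked, in the order asked, and still so for the second after the job is handed in, with the robot touching nothing.
It also fails if it takes over 125 s, if anything falls off the work surface, if the arm or the gripper's body presses on something with over 40 N, if the wrist force passes 120 N, or if a joint passes its speed limit or range.

## Working session

There is one attempt and no reset: what is moved stays moved. The work goes in short steps, each a Python script; the robot and the scene stay as the last script left them, time stands still between calls to the robot, and variables do not carry over. Pictures are saved under pics/ and viewed, at most 14 in all, crops included, and the job is handed in when it is done.

```bash
mkdir -p pics; ls; cat > h.py <<'E'
import numpy as np, cv2
from scipy.spatial.transform import Rotation as R
from cell import bot, snapshot, get_calibration, ticket, recognise, place_of, sensors
def rot(q): return R.from_quat([q[1],q[2],q[3],q[0]]).as_matrix()
E
python3 - <<'E'
from h import *
for n in ("top","side","wrist"):
    c=get_calibration(n); print(n,c)
    p,d=snapshot(n); cv2.imwrite(f"pics/{n}0.png",p[:,:,::-1]); np.savez(f"{n}0.npz",p=p,d=d)
    if n!="wrist":
      for t in "tube_rack lancet_box reader tape_roll sample_pot tray_long tray_square tray_narrow dish_large dish_small".split():
        print(t,[(np.round(r["box"]).tolist(),round(r["score"],2)) for r in recognise(n,t)[:4]],[(np.round(r["pixel"]).tolist(),round(r["score"],2)) for r in place_of(n,t)[:4]])
print(sensors.get_tool_rot(),sensors.get_tcp_pos(),sensors.get_t())
E
```

```text
pics
top {'mtx': array([[371.23158444,   0.        , 314.00073579],
       [  0.        , 371.23158444, 199.44127176],
       [  0.        ,   0.        ,   1.        ]]), 'D': array([-0.0300773,  0.       ,  0.       ,  0.       ,  0.       ]), 'xyz': array([332.42824175,  -7.83806878, 885.89262959]), 'attitude': array([ 0.06556867, -0.70450758,  0.7054392 , -0.04153731])}
tube_rack [([167.0, 116.0, 226.0, 146.0], 0.61)] [([199.0, 134.0], 0.9), ([198.0, 133.0], 0.72), ([322.0, 189.0], 0.7)]
lancet_box [([184.0, 197.0, 226.0, 228.0], 0.66)] []
reader [([170.0, 117.0, 217.0, 139.0], 0.65), ([193.0, 258.0, 240.0, 302.0], 0.58), ([299.0, 175.0, 342.0, 213.0], 0.42), ([402.0, 194.0, 476.0, 238.0], 0.29)] [([197.0, 133.0], 0.98), ([219.0, 275.0], 0.68)]
tape_roll [([436.0, 124.0, 470.0, 157.0], 0.59), ([192.0, 198.0, 219.0, 225.0], 0.56)] [([208.0, 213.0], 0.94)]
sample_pot [([184.0, 112.0, 203.0, 134.0], 0.79)] [([198.0, 126.0], 0.85)]
tray_long [([402.0, 192.0, 478.0, 242.0], 0.57)] [([440.0, 218.0], 0.61)]
tray_square [([299.0, 174.0, 344.0, 214.0], 0.71), ([184.0, 196.0, 230.0, 227.0]
[... 1656 characters left out ...]
x': array([[333.52421613,   0.        , 320.87585226],
       [  0.        , 333.52421613, 197.3430669 ],
       [  0.        ,   0.        ,   1.        ]]), 'D': array([-0.07176266,  0.        ,  0.        ,  0.        ,  0.        ]), 'mount': array([[ 6.33888694e-04, -9.71633027e-01, -2.36492833e-01,
         6.79005966e+01],
       [ 9.99999772e-01,  6.71299673e-04, -7.76699410e-05,
        -5.94290683e-01],
       [ 2.34224241e-04, -2.36492729e-01,  9.71633230e-01,
        -1.78636383e+02],
       [ 0.00000000e+00,  0.00000000e+00,  0.00000000e+00,
         1.00000000e+00]])}
[-3.76754334e-05  1.76958073e-01  9.84218389e-01 -3.03077002e-05] [235.08933234 632.69282622 205.44806996] 2.15
```

```bash
python3 - <<'E'
import cv2
p=cv2.imread("pics/top0.png"); cv2.imwrite("pics/top0c.png",cv2.resize(p[80:320,130:530],None,fx=2,fy=2,interpolation=cv2.INTER_CUBIC))
E
```

```text
(no output)
```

View pics/top0c.png

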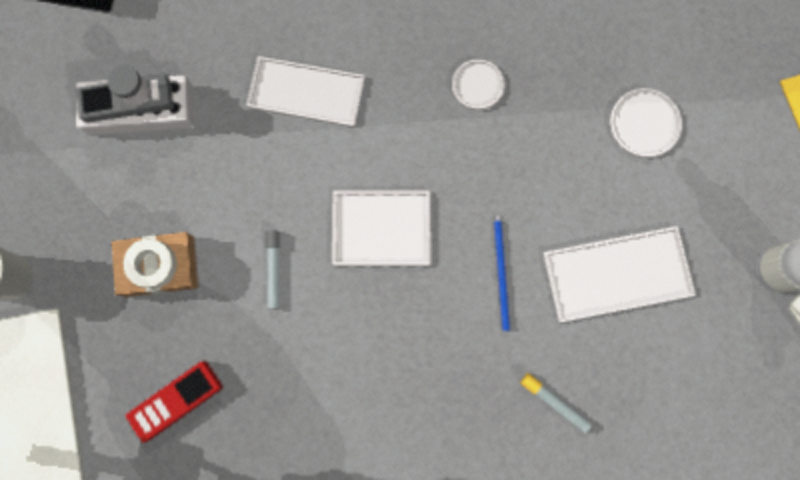

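View pics/side0.png

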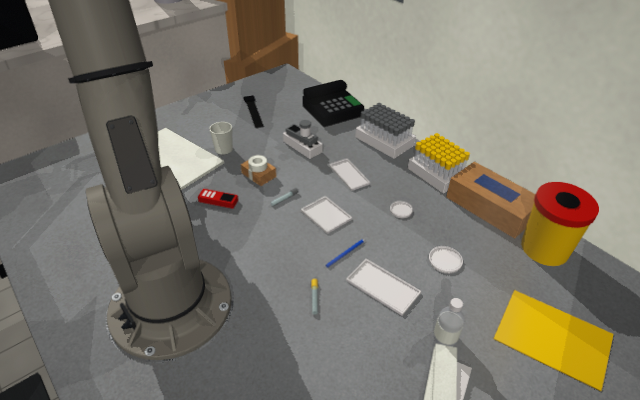

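The top view (crop = 2×, offset 130,80) shows the grey reader with the pot on the rack at about (196,130), and the tape on the cardboard box at (207,212). The trays are at (283,125), (321,194) and (440,217), the dishes at (369,122) and (453,141).

Candidates for the reader:
- Grey one in the pile at (193,130). This is the one I choose: grey with white keys, and it carries the pot.
- Red one at (217,280).
- Black bar, at (253,110) in the side view.

Next I'll measure these with depth and take wrist pictures.

```bash
cat >> h.py <<'E'
def cam_pose(n):
    c=get_calibration(n)
    if n=="wrist":
        M=np.array(c["mount"]); Rt=rot(sensors.get_tool_rot()); return Rt@M[:3,:3], Rt@M[:3,3]+sensors.get_tcp_pos()
    return rot(c["attitude"]), np.array(c["xyz"])
def cloud(n,save=None):
    """world points HxWx3 (nan where no depth), picture"""
    c=get_calibration(n); Rc,tc=cam_pose(n); p,d=snapshot(n)
    if save: cv2.imwrite(f"pics/{save}.png",p[:,:,::-1])
    v,u=np.mgrid[0:400,0:640].astype(np.float32)
    q=cv2.undistortPoints(np.stack([u.ravel(),v.ravel()],1)[:,None],c["mtx"],c["D"])[:,0].reshape(400,640,2)
    P=np.concatenate([q,np.ones((400,640,1))],2)*d[...,None]; P[d<=0]=np.nan
    return P@Rc.T+tc, p
def down(yaw):
    """tool down, finger-closing line (tool y) along world direction yaw"""
    y=np.array([np.cos(yaw),np.sin(yaw),0]); z=np.array([0,0,-1.]); m=np.stack([np.cross(y,z),y,z],1)
    q=R.from_matrix(m).as_quat(); return [q[3],q[0],q[1],q[2]]
def rect(pts):
    """min-area rect -> centre, (short,long), yaw of long side from +y (within +-pi/2)"""
    b=cv2.boxPoints(cv2.minAreaRect(pts.astype(np.float32))); e=[b[1]-b[0],b[2]-b[1]]; L=[np.linalg.norm(x) for x in e]
    l=e[int(L[1]>L[0])]; l=l if l[1]>0 else -l
    return b.mean(0).round(1), np.round(sorted(L),1), round(float(np.arctan2(-l[0],l[1])),3)
def blobs(P,zlo,zhi,box=(200,950,-700,900),minpix=60):
    z=P[...,2]; m=(z>zlo)&(z<zhi)&(P[...,0]>box[0])&(P[...,0]<box[1])&(P[...,1]>box[2])&(P[...,1]<box[3])
    n,l,s,_=cv2.connectedComponentsWithStats(m.astype(np.uint8))
    return [(P[l==i]) for i in range(1,n) if s[i,4]>minpix]
E
python3 - <<'E'
from h import *
P,p=cloud("top")
print("table z",[round(float(np.nanmedian(P[r-5:r+5,c-5:c+5,2])),1) for r,c in ((270,300),(110,330),(170,250),(170,420))])
for b in blobs(P,4.5,200):
    print(len(b),rect(b[:,:2]),"z",np.percentile(b[:,2],[10,50,95]).round(1))
for b in blobs(P,1.5,4.5): print("low",len(b),rect(b[:,:2]))
E
```

```text
table z [0.4, 0.5, 0.3, 0.7]
14213 (array([ 870.1, -259.4], dtype=float32), array([152.8, 545.3], dtype=float32), -0.086) z [ 37.2  76.7 171.7]
4172 (array([870.3, 160.5], dtype=float32), array([115.9, 173.9], dtype=float32), 0.087) z [ 32.6  91.2 102.1]
5221 (array([865.2, 443.7], dtype=float32), array([171.3, 221.7], dtype=float32), -0.198) z [32.4 46.5 78. ]
369 (array([654.1, 100.8], dtype=float32), array([ 67.7, 137.9], dtype=float32), -0.193) z [ 4.9  7.  10.3]
144 (array([ 659.6, -111.3], dtype=float32), array([61.8, 62.4], dtype=float32), 0.479) z [ 5.1  7.4 10.8]
1647 (array([633.6, 309.4], dtype=float32), array([ 59.5, 138. ], dtype=float32), 0.054) z [ 23.   55.3 102.8]
187 (array([667.3, 683.2], dtype=float32), array([34.2, 42.5], dtype=float32), 1.279) z [ 6.4  8.5 10.6]
284 (array([ 609.7, -314.8], dtype=float32), array([85.5, 86.6], dtype=float32), 0.047) z [ 4.8  6.6 10.3]
330 (array([481.4,   6.9], dtype=float32), array([ 91. , 113.6], dtype=float32), -0.006) z [ 4.9  7.6 10.7]
202 (array([ 428.5, -134.2], dtype=float32), array([  9.1, 136.3], dtype=float32), -1.512)
[... 1831 characters left out ...]
pe=float32), array([76.6, 78.1], dtype=float32), -0.036)
low 108 (array([606.3, 812.1], dtype=float32), array([ 40.6, 100.4], dtype=float32), -1.248)
low 66 (array([535.5, 611. ], dtype=float32), array([22.9, 63.3], dtype=float32), -0.497)
low 263 (array([506.8, 736.1], dtype=float32), array([ 66. , 115.4], dtype=float32), 0.013)
low 1014 (array([483.1,   8. ], dtype=float32), array([ 82.9, 106.7], dtype=float32), -0.003)
low 66 (array([480.8, 416.5], dtype=float32), array([32.4, 48.7], dtype=float32), -1.259)
low 1444 (array([ 426.8, -283.6], dtype=float32), array([ 78.4, 177. ], dtype=float32), 0.188)
low 67 (array([278.8, 715.4], dtype=float32), array([21.6, 63.4], dtype=float32), -0.118)
```

```bash
cat >> h.py <<'E'
def goto(x,y,z,yaw):
    """move to pose, choosing half-turn with less joint travel"""
    q=np.array(sensors.get_joint_positions()); best=None
    for k in (0,np.pi):
        o=down(yaw+k); s=bot.solve_ik([x,y,z],o)
        if s is not None:
            c=np.abs(np.array(s)-q).max()
            if best is None or c<best[0]: best=(c,o)
    bot.movep([x,y,z],best[1]); return best[1]
E
python3 - <<'E'
from h import *
for i,y in enumerate((230,-130)):
    goto(520,y,330,np.pi/2); bot.sleep(.2)
    P,p=cloud("wrist",save=f"w{i}"); np.savez(f"w{i}.npz",P=P,p=p)
    for b in blobs(P,4.5,200,box=(300,740,-420,400)): print(len(b),rect(b[:,:2]),"z",np.percentile(b[:,2],[10,50,95]).round(1))
    for b in blobs(P,1.8,4.5,box=(300,740,-420,400),minpix=400): print("low",len(b),rect(b[:,:2]))
    for b in blobs(P,33,40,box=(300,740,200,400)): print("36",len(b),rect(b[:,:2]),b.mean(0))
    for b in blobs(P,54,65,box=(300,740,200,400)): print("58",len(b),rect(b[:,:2]),b.mean(0))
    for b in blobs(P,98,108,box=(300,740,200,400)): print("102",len(b),rect(b[:,:2]),b.mean(0))
    print(sensors.get_t(),sensors.get_tcp_pos())
w0=cv2.imread("pics/w0.png"); w1=cv2.imread("pics/w1.png")
E
```

```text
415 (array([311.1, 221.3], dtype=float32), array([21.9, 46.8], dtype=float32), -0.007) z [10.8 20.9 23. ]
757 (array([340.6, 392. ], dtype=float32), array([22.4, 83.4], dtype=float32), -1.464) z [ 9.2 11.3 13. ]
61 (array([ 304.5, -165.3], dtype=float32), array([ 8.4, 15.3], dtype=float32), 0.02) z [ 6.9 11.8 15.7]
513 (array([ 426. , -136.2], dtype=float32), array([ 10.8, 135.8], dtype=float32), -1.511) z [5.4 7.5 9.3]
370 (array([ 417.2, -242.7], dtype=float32), array([ 85.3, 100.8], dtype=float32), 0.187) z [5.3 7.  8.9]
617 (array([430. , 134.4], dtype=float32), array([16.1, 90.7], dtype=float32), -1.52) z [ 8.7 11.8 15.3]
3128 (array([433.6, 274.2], dtype=float32), array([64.3, 91.2], dtype=float32), 0.125) z [34.5 36.1 60.2]
622 (array([479.3,   5.7], dtype=float32), array([ 90.5, 118.6], dtype=float32), -0.004) z [5.8 7.2 8.8]
159 (array([ 613. , -296.2], dtype=float32), array([46.4, 85.4], dtype=float32), 1.305) z [5.2 7.  8.5]
3601 (array([631.5, 307.9], dtype=float32), array([ 58.3, 136. ], dtype=float32), 0.059) z [ 25.6  56.  101.6]
130 (array([619.6,  51.2], dtype=float3
[... 3458 characters left out ...]
 (array([430.4, 280.2], dtype=float32), array([11.2, 24. ], dtype=float32), 1.516) [430.42240972 281.23317581  36.4432196 ]
36 779 (array([630.7, 306.6], dtype=float32), array([ 57.3, 134.9], dtype=float32), 0.07) [621.16064752 278.24804784  35.3375874 ]
58 927 (array([431.2, 269.4], dtype=float32), array([55. , 56.4], dtype=float32), -0.461) [430.98455303 267.78240021  58.83062474]
58 996 (array([630.3, 310.7], dtype=float32), array([ 40.4, 112.6], dtype=float32), 0.155) [625.31152042 305.93582551  57.41312377]
102 233 (array([625.2, 296.9], dtype=float32), array([20.5, 37.2], dtype=float32), -0.377) [626.05498    295.17822429 101.05967718]
5.8917 [ 520.23477273 -129.24034803  329.91247715]
```

View pics/w0.png

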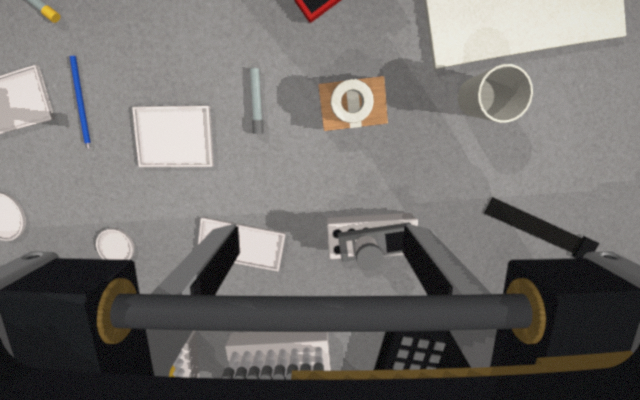

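View pics/w1.png

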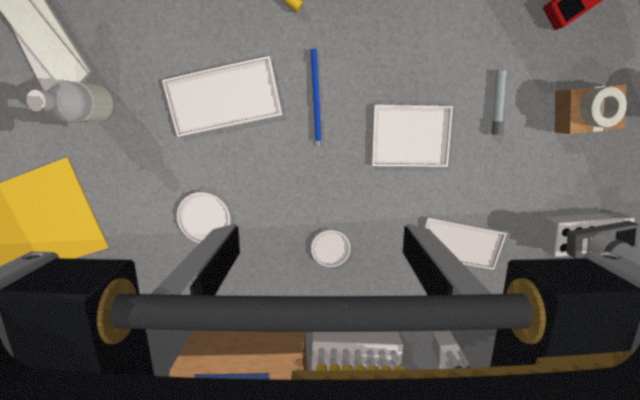

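w0 shows the piles: tape on box at (352,102), and grey reader with pot on the rack at (370,240). w1 shows both dishes at (204,217) and (330,248) and the long tray at (222,97). The red reader at (320,5) is the look-alike. One close crop over the pot first, plus circle fits of the dishes.

```bash
python3 - <<'E'
from h import *
from scipy.optimize import least_squares
P=np.load("w1.npz")["P"]
for c,r in (((610,-316),41),((658.5,-114.7),30.5)):
    D=np.hypot(P[...,0]-c[0],P[...,1]-c[1]); m=(P[...,2]>5)&(P[...,2]<11)&(D<r+12); q=P[m][:,:2]
    s=least_squares(lambda v:np.hypot(*(q-v).T)-r,c,loss="soft_l1"); print(s.x,np.abs(s.fun).mean(),len(q), np.hypot(*(q-s.x).T).mean())
goto(600,294,230,np.pi/2); bot.sleep(.2)
P,p=cloud("wrist"); np.savez("w2.npz",P=P,p=p)
cv2.imwrite("pics/w2c.png",p[60:300,170:490,::-1].repeat(2,0).repeat(2,1))
for b in blobs(P,98,108,box=(580,700,200,400)): print("102",len(b),rect(b[:,:2]),b.mean(0))
for b in blobs(P,54,65,box=(580,700,200,400)): print("58",len(b),rect(b[:,:2]))
E
```

```text
[ 607.77723301 -316.55183404] 0.9198232902954241 257 41.00599481733295
[ 658.53687995 -114.77086589] 0.8211783488670525 226 30.300451739517943
102 1014 (array([633.1, 294.1], dtype=float32), array([35. , 35.1], dtype=float32), -0.827) [632.64773945 294.00803582 101.27126918]
58 2591 (array([630.8, 310.9], dtype=float32), array([ 40.4, 110.2], dtype=float32), 0.154)
```

View pics/w2c.png

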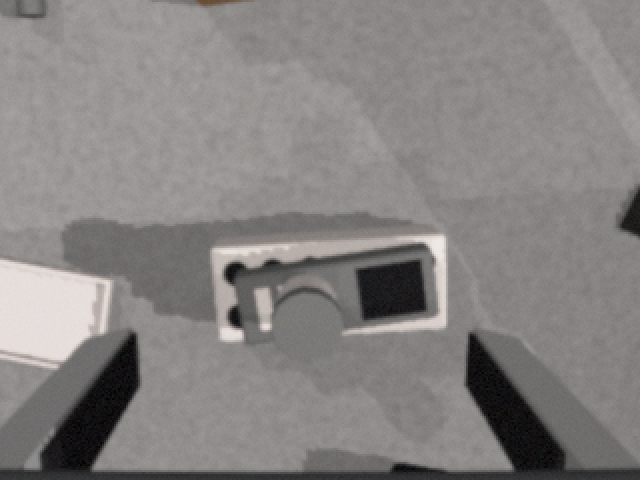

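The crop confirms it: grey reader with dark screen (392,290) and white keys (262,305) in the crop, pot cap at (308,322), lying on the white rack. Picking the pot.

```bash
cat >> h.py <<'E'
def pick(x,y,z,yaw,N,hi=160):
    """z = TCP height of the grasp"""
    bot.command_gripper(1.0); goto(x,y,max(hi,z+70),yaw)
    hit=bot.move_straight([x,y,z],max_speed=120,guard=12)
    print("pick hit",hit,"z",round(sensors.get_tcp_pos()[2],1))
    if hit: raise SystemExit("unexpected contact")
    bot.command_gripper(0.0,N); bot.sleep(.2); print("width mm",round(sensors.get_width()*94,1),"F",sensors.get_finger_force())
    bot.move_straight([x,y,max(hi,z+70)],max_speed=120); print("lifted width",round(sensors.get_width()*94,1))
def place(x,y,z,yaw,w,hi=160):
    """z = expected TCP height at rest; w = opening (mm) for release"""
    goto(x,y,hi,yaw); bot.move_straight([x,y,z+7],max_speed=120); bot.sleep(.3)
    hit=bot.move_straight([x,y,z-3],max_speed=20,guard=3); zz=sensors.get_tcp_pos()[2]
    print("place hit",hit,"z",round(zz,1),"expected",z,sensors.get_tcp_pos()[:2])
    if abs(zz-z)>4: raise SystemExit("wrong height")
    bot.command_gripper(w/94); bot.sleep(.2); bot.move_straight([x,y,hi],max_speed=150); print("t",sensors.get_t())
E
python3 - <<'E'
from h import *
pick(632.5,294,79,np.pi/2,15,hi=160)
place(658.5,-114.7,24,np.pi/2,80)
E
```

```text
pick hit False z 80.0
width mm 35.8 F 14.999977201223373
lifted width 35.6
place hit True z 23.4 expected 24 [ 658.49333525 -114.6031993 ]
t 16.7167
```

```bash
python3 - <<'E'
from h import *
goto(600,300,200,0.155+np.pi/2); bot.sleep(.2)
P,p=cloud("wrist")
best=max(blobs(P,54,64,box=(580,700,200,400)),key=len); c,s,a=rect(best[:,:2]); print(c,s,a)
assert abs(s[1]-110)<5 and abs(s[0]-40)<4
pick(c[0],c[1],45,a,20)
place(653,100.5,12.5,-0.2,70)
goto(590,100,230,np.pi/2); bot.sleep(.2); P,p=cloud("wrist",save="w3")
for b in blobs(P,18,34,box=(580,720,20,190)): print("reader",rect(b[:,:2]))
for b in blobs(P,2,11,box=(580,720,20,190)): print("tray",rect(b[:,:2]))
E
```

```text
[630.7 311. ] [ 39.6 110.2] 0.154
pick hit False z 45.8
width mm 39.5 F 19.999769926071167
lifted width 39.7
place hit True z 11.6 expected 12.5 [653.00971225 100.46878591]
t 28.3667
reader (array([653.3, 100.5], dtype=float32), array([ 40.8, 110.3], dtype=float32), -0.202)
tray (array([652.4,  99.1], dtype=float32), array([ 67.1, 136.6], dtype=float32), -0.196)
```

View pics/w3.png

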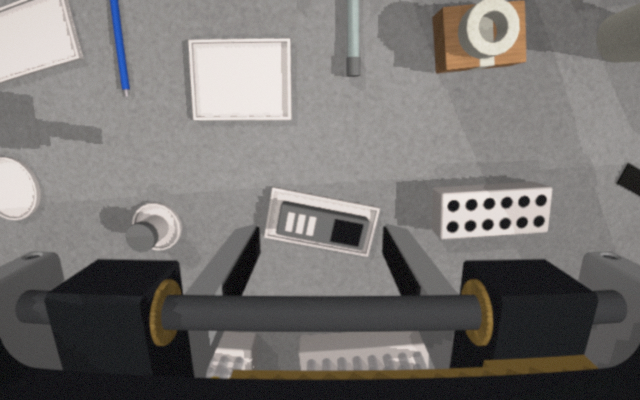

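The picture shows the reader centred in the narrow tray (323,222) and the pot upright in its dish (152,230); the rack is now bare (495,212). Next, tape and rack.

```bash
python3 - <<'E'
from h import *
goto(440,250,230,np.pi/2); bot.sleep(.2); P,p=cloud("wrist")
best=max(blobs(P,54,66,box=(380,480,200,340)),key=len); c,s,a=rect(best[:,:2]); m=cv2.minEnclosingCircle(best[:,:2].astype(np.float32)); print(c,s,m)
pick(c[0],c[1],45,np.pi/2,12)
place(608.3,-316.4,12.5,np.pi/2,80)
goto(560,-300,230,np.pi/2); bot.sleep(.2); P,p=cloud("wrist",save="w4")
for b in blobs(P,18,34,box=(540,680,-390,-240)): print("tape",rect(b[:,:2]))
for b in blobs(P,2,11,box=(540,680,-390,-240)): print("dish",rect(b[:,:2]))
goto(590,300,230,np.pi/2+.06); bot.sleep(.2); P,p=cloud("wrist")
best=max(blobs(P,31,42,box=(560,720,200,400)),key=len); c,s,a=rect(best[:,:2]); print("rack",c,s,a)
assert abs(s[1]-136)<5 and abs(s[0]-58)<4
pick(c[0],c[1],10,a,25)
place(423.5,-275.4,13,0.198,86)
goto(430,-250,230,np.pi/2); bot.sleep(.2); P,p=cloud("wrist",save="w5")
for b in blobs(P,30,50,box=(340,520,-390,-170)): print("rack",rect(b[:,:2]))
for b in blobs(P,2,11,box=(340,520,-390,-170)): print("tray",rect(b[:,:2]))
E
```

```text
[431.4 270.4] [54.4 55.3] ((431.4145202636719, 269.908203125), 27.921804428100586)
pick hit False z 45.7
width mm 55.3 F 12.00015836628154
lifted width 55.4
place hit True z 11.6 expected 12.5 [ 608.30589528 -316.39989488]
t 41.1333
tape (array([ 607.8, -317.5], dtype=float32), array([54. , 54.7], dtype=float32), -1.57)
dish (array([ 608. , -317.4], dtype=float32), array([84.9, 85.1], dtype=float32), 1.039)
dish (array([ 611.7, -318.4], dtype=float32), array([24.4, 26.9], dtype=float32), -0.699)
rack [631.7 307.9] [ 58.  136.4] 0.064
pick hit False z 10.8
width mm 57.8 F 24.99652236700058
lifted width 57.9
place hit True z 12.5 expected 13 [ 423.48195452 -275.42128729]
t 55.875
rack (array([ 423.8, -277.3], dtype=float32), array([ 58.5, 135.5], dtype=float32), 0.198)
tray (array([ 423.7, -275. ], dtype=float32), array([ 85. , 161.8], dtype=float32), 0.193)
```

```bash
python3 - <<'E'
from h import *
goto(440,250,230,np.pi/2+.125); bot.sleep(.2); P,p=cloud("wrist")
best=max(blobs(P,31,42,box=(360,500,200,350)),key=len); c,s,a=rect(best[:,:2]); print("box",c,s,a)
assert abs(s[1]-90)<5 and abs(s[0]-64)<4
pick(c[0],c[1],10,a,25)
place(479.4,5.8,13,0.0,90)
goto(480,0,300,np.pi/2); bot.sleep(.3); P,p=cloud("wrist",save="w6")
for b in blobs(P,30,50,box=(400,570,-80,90)): print("box",rect(b[:,:2]))
for b in blobs(P,2,11,box=(400,570,-80,90)): print("tray",rect(b[:,:2]))
for b in blobs(P,42,55,box=(600,720,-160,-60)): print("pot top",rect(b[:,:2]),b[:,2].mean())
E
```

```text
box [433.9 273.9] [63.8 90.3] 0.125
pick hit False z 10.6
width mm 63.7 F 24.999191164970398
lifted width 63.9
place hit True z 12.7 expected 13 [479.32336027   5.74207991]
t 69.6167
box (array([479.3,   5.7], dtype=float32), array([64.7, 90.2], dtype=float32), -0.005)
tray (array([479.6,   6.2], dtype=float32), array([ 90.4, 118.5], dtype=float32), -0.003)
pot top (array([ 651.9, -115.1], dtype=float32), array([22.9, 35.4], dtype=float32), 0.013) 45.93375403679058
```

View pics/w6.png

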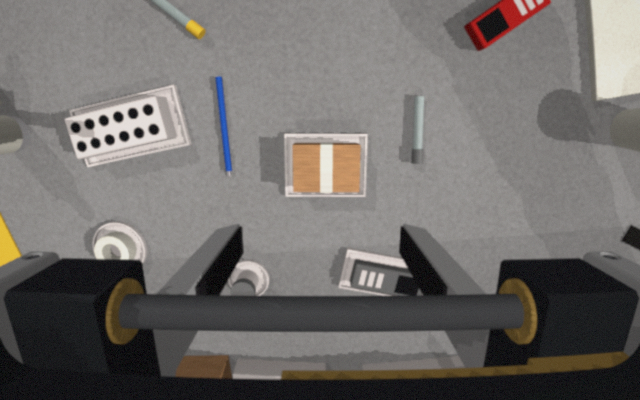

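All five things are in their trays: rack (123,127), box (326,167), reader (383,278), tape (117,248), and pot standing in its dish (245,283). Handing in.

```bash
python3 - <<'E'
from h import *
print(ticket.close_job(), sensors.get_t())
E
```

```text
the job is handed in; nothing more can be done
the job is handed in; nothing more can be done
```

I took both piles apart from the top and set all five things down gently in their own trays, pot upright, finishing at about 71 s, then handed the job in; the judge's verdict was not shown.

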